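Wedge the sprung stage finger open and unload the slide carrier

TASK

The sprung finger of the microscope stage will not stay open by itself: push the yellow nylon wedge into the slot between the stop block and the finger until its heel is home against the block, but not so hard that the clamped block is shoved along, and let go so that the wedge alone holds the finger open. Then take the slide carrier out by its black rib, finger side first and out from under the fixed lip, without tipping it steeply, and set it down flat in the blue tray, not dropped. Leave the wedge in place for the next carrier, and do not disturb the other things on the bench.

Things in the scene. Friction and masses are not known exactly. Their poses are not given: they have to be found in the camera images.
- stage: Fixed specimen stage: cream base, black plate whose top is 62 mm above the bench. Origin on the bench; x to the far side, y left, z up. Plate from x -150 to 110, y -115 to 115 mm. Other stage positions below are in this frame.
- slot (a point): Mouth of the wedge slot on the stage, x -96, y 56, z 72 mm: middle of the 6 mm gap between the stop block (right, left face y 53) and the closed finger (left, inner face y 59), 10 mm above the plate. The slot runs along the stage's +x. The wedge is home when its heel meets the block's front face, its back face on the block's left face: head centre then at y 63.5.
- track (a point): Middle of the stop block's setting range. The aluminium block, 52 (x) by 23 (y) by 20 mm, is clamped on a T-slot along x; its front left top corner lies at y 53, z 82, with x anywhere from -108 to -84 mm (this point is x -96). Its setting is not measured: see it or feel for it. The clamp slips when the block is pushed along with over about 15 N.
- finger (a joint): Sprung steel finger, hinged on an upright pin at stage x 95, y 70 mm, lying forward along the carrier's left edge. Rad: 0 closed (spring), grows as its free end swings left, limit 0.35. Its closing force at the slot is about 4.5 N closed, 5.7 N at 0.1 rad. Its hook clears the carrier above 0.06; the wedge fully home gives 0.08 to 0.11, after the block.
- finger_hook (a point): Edge of the finger's red hook, moving with the finger; closed it is at x -1.5, y 44, z 75.5 mm, 5 mm over the carrier's left edge, so that the carrier cannot be lifted. Hook 27 mm wide, top 16 mm above the plate. The finger's bar is 10 mm thick, 2 to 14 mm above the plate, inner face y 59, straight forward to x -80, then a red thumb end flared 35 degrees to the left, ending at x -99.
- fixed_lip (a point): Middle of the edge of the fixed jaw's lip, x 25, y -74, z 73 mm (its underside, 11 mm above the plate; top 16 mm). The lip is 70 mm wide and reaches 5 mm over the carrier's right edge; the jaw's wall is 6.5 mm to its right (y -80.5). To free the carrier, raise its left side above the finger (16 mm), then draw it left.
- carrier_rib (a point): Slide carrier: aluminium plate 86 (x) by 128 (y) by 9 mm, about 0.2 kg, with four glass slides and a black grip rib along its x, 60 long, 12 wide, 24 mm above the plate's top. Point: rib's centre, mid-plate, 21 mm above the underside. Starts parallel to the stage, centre at stage x 25, y -15, in a nest with 1.5 to 2 mm play: rails in front (6 mm tall) and behind (13 mm), left fence 6 mm tall.
- wedge_head (a point): Yellow nylon wedge lying as it is used, tip along its +x, 106 mm long. Point: centre of its head, 44 (x) by 31 (y) by 32 mm tall, 16 mm above the underside. From the head's front a blade runs 62 mm, 22 mm tall: straight back face 10.5 mm to the -y side of the point (the head stands 5 mm proud of it: the heel), front face 15.5 mm on the +y side at the head, 11.5 mm 24 mm on, then sloping to a 4 mm tip.
- wedge_tip (a point): Middle of the wedge's 4 mm tip, 84 mm ahead of the head centre (wedge +x) and 8.5 mm to its -y side, 11 mm above the underside.
- tray: Fixed blue tray, 122 (x) by 164 (y) by 18 mm tall, walls and floor 5 mm, inside 112 by 154 mm. Origin at the centre of its underside. The carrier lies in it with its long side along the tray's y, either way round.
- screwdriver: Red-handled screwdriver, 160 mm, lying on the bench, origin under its middle; leave alone.
- jar: Amber jar with black cap, 56 mm across, 85 tall, origin under its centre; leave alone.
- petri: Clear covered dish, 90 mm across, 17 tall, origin under its centre; leave alone.
Mind the look-alikes: they are no part of the job. Of the things that look like the part that bears wedge_head, the largest one is meant. Leave any pink look-alike of the part that bears carrier_rib alone.

How it is judged:
On the way, in this order (a step that is already met when the one before it is completed fails the run):
1. the wedge is home (heel within 4 mm of the stop block) and alone holds the finger open (over 0.07 rad), released by the robot, the carrier still in its nest (value of joint finger above 0.07 rad and x of wedge_tip in the frame of block above 0.058 m and contact force between wedge and stage above 1 N and contact force between the fingers and wedge below 0.1 N and contact force between the fingers and stage below 0.1 N and distance of carrier_rib from where it was at the start of the episode below 0.008 m), for 0.2 s.
2. the carrier is lifted clear of the stage while the wedge holds the finger open (value of joint finger above 0.07 rad and z of carrier_rib in the frame of stage above 0.105 m and contact force between carrier and stage below 0.1 N), for 0.1 s.
At the end, for the whole second after the job is handed in: The carrier lies flat (within 0.05 rad) and still on the tray's floor, inside its walls; the wedge stands home in the slot (heel within 4 mm of the stop block) and alone keeps the finger open by more than 0.07 rad; everything released (value of joint finger above 0.07 rad and x of wedge_tip in the frame of block above 0.058 m and contact force between wedge and stage above 1 N and x of carrier_rib in the frame of tray between -0.018 and 0.018 m and y of carrier_rib in the frame of tray between -0.018 and 0.018 m and z of carrier_rib in the frame of tray below 0.03 m and angle between carrier_rib's own z axis and vertical below 0.05 rad and linear speed of each of carrier, wedge below 0.02 m/s); the robot touches nothing.
It fails at once if the stop block is shoved along its slot by more than 4 mm (distance of block from where it was at the start of the episode above 0.004 m).
It fails at once if the carrier is tipped more than about 35 degrees (the slides would slip out) (angle between carrier_rib's own z axis and vertical above 0.6 rad).
It fails at once if the carrier is dropped (falls free from more than about 10 mm) (contact force between the fingers and carrier below 0.1 N and linear speed of carrier above 0.45 m/s).
It fails at once if a bystander is moved by more than 20 mm (distance of any of screwdriver, jar, petri from where it was at the start of the episode above 0.02 m).
It also fails if it takes over 61 s, if anything falls off the work surface, if the arm or the gripper's body presses on something with over 40 N, if the wrist force passes 120 N, or if a joint passes its speed limit or range.

ROBOT

A 7-joint arm with a two-finger parallel gripper is mounted at the origin on the work surface. World frame = base frame: x ahead of the robot, y to its left, z up, the work surface at z = 0. Lengths are in m, angles in rad, forces in N, time in s.
With the tool pointing down it reaches from about 0.425 to 0.825 m from the base axis. Payload 3.6 kg.
Tool frame: the origin (TCP) lies where the fingers leave the gripper's body, on its centre line; the fingertips stand 73 mm ahead of it and the grasp point (between the pads) lies 54 mm ahead of it; z points along the fingers, y is the line along which they close (so a half turn about z gives the same grasp; the last joint's range is limited). The gripper opens to 85 mm and grips with 20 to 120 N. Pads are 22 mm wide; open, the fingers measure 114 mm over their backs; the gripper's body (76 mm by 85 mm) begins 54 mm behind the grasp point. The pads swing forward as they close: fully open they stand 13 mm farther back than shut.
Start: joints at [1.095, 0.615, -0.013, 1.423, 0.008, 1.103, -0.04], TCP at [0.282, -0.586, 0.304] pointing down, gripper open.
Joint ranges: [-3.12, 3.12], [-0.3, 2.06], [-1.34, 1.32], [0.26, 2.42], [-1.36, 4.5], [0.01, 1.98], [-2.84, 2.84]. Speed limits (rad/s): [2.79, 2.79, 3.14, 3.14, 3.14, 3.14, 3.14].

INTERFACE

Orientations are given as a unit quaternion [x, y, z, w].
In Python, from station import arm, snapshot, camera_info, ticket gives the robot as it stands. Calls block until the motion is done:
- arm.movep(position, orientation): joint-space move of the TCP to a pose.
- arm.line_to(position, velocity=0.15, ori=None): straight line of the TCP; ori=None keeps the orientation; velocity is the mean speed in m/s.
- arm.move_j(angles): joint-space move.
- arm.move_gripper(opening, effort=None): opening from 0.0 (shut) to 1.0 (fully open); effort is the grip in N (None keeps the last); returns when the fingers have stopped.
- arm.pause(seconds).
- arm.ik(position, orientation): joint angles nearest the present ones, or None.
- snapshot(name): name is "scene" or "top"; returns the picture (420x560x3 uint8, blue, green, red); there is no depth.
- camera_info(name): a dict with "fx", "fy", "cx", "cy" (pixels), "R" (3x3) and "t" (3): a world point X has camera coordinates R X + t. Camera axes: x right, y down, z forward; pixel columns grow to the right and rows downward; lengths in m; the calibration is good to about 2 mm. A picture is of the moment at which its call begins. camera_info takes no time and is no camera call.
A pose or a line that the arm cannot do raises arm.MotionError and nothing moves.
- ticket.finish_job(): hands the job in, once; it reports no verdict.
Readings, each from a call of its own:
- arm.read_time(): time.
- arm.read_joint_positions(): joint angles.
- arm.read_dq(): joint speeds.
- arm.read_effort(): joint torques, N m.
- arm.read_tool_pos(): TCP position.
- arm.read_eef_rot(): TCP orientation.
- arm.read_ft_force(): force on the tool from outside, world axes, zero at the start.
- arm.read_wrist_torque(): the same for the moment, N m.
- arm.read_opening(): opening from 0.0 (shut) to 1.0 (fully open).
Only numpy, scipy, OpenCV 4.12 (cv2) and the standard library are available. Lean on these libraries where they do the work, as an engineer would, in place of code of your own. Each camera call takes 0.05 s, during which the arm holds its last target. There are 200 camera calls.

## Working session

There is one attempt and no reset: what is moved stays moved. The work goes in short steps, each a Python script; the robot and the scene stay as the last script left them, time stands still between calls to the robot, and variables do not carry over. Pictures are saved under pics/ and viewed, on a budget of 10 in all, crops included, one or two more only if the job needs it, and the job is handed in when it is done.

```bash
ls && mkdir -p pics
python3 - <<'E'
from station import arm, snapshot, camera_info
import cv2, numpy as np
a=snapshot("scene");b=snapshot("top")
cv2.imwrite("pics/s0.png",a);cv2.imwrite("pics/t0.png",b)
cv2.imwrite("pics/t0v.png",cv2.resize(b,(800,600),interpolation=cv2.INTER_CUBIC))
cv2.imwrite("pics/s0v.png",cv2.resize(a,(800,600),interpolation=cv2.INTER_CUBIC))
for n in("scene","top"):
    c=camera_info(n);R=np.array(c["R"]);t=np.array(c["t"]);print(n,c["fx"],c["fy"],c["cx"],c["cy"],R.round(3).tolist(),(-R.T@t).round(3))
print(arm.read_tool_pos(),arm.read_eef_rot(),arm.read_time(),arm.read_ft_force())
E
```

```text
pics
scene 404.17836837602584 404.17836837602584 280.22661561379556 207.76374758516948 [[-0.783, 0.622, 0.007], [0.453, 0.578, -0.679], [-0.426, -0.528, -0.734]] [0.928 0.53  0.758]
top 544.5946257891486 544.5946257891486 279.5866781261277 216.5095375930154 [[-0.024, -1.0, -0.007], [-0.988, 0.025, -0.154], [0.155, 0.003, -0.988]] [0.352 0.01  1.322]
[ 0.2817985  -0.58514247  0.30281869] [ 9.74923488e-01  2.22537066e-01 -2.80567060e-04 -1.16984849e-03] 0.1 [-0.20982647  1.02754479  0.27768198]
```

View pics/t0v.png

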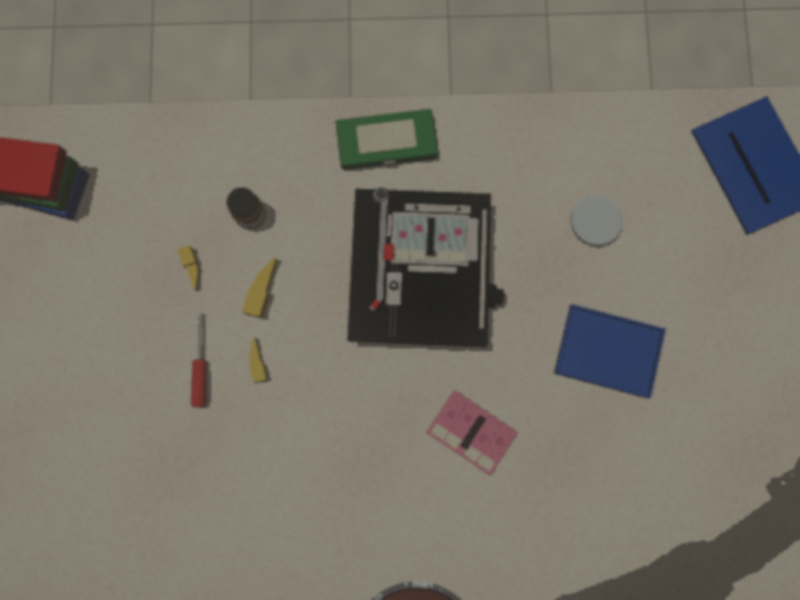

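View pics/s0v.png

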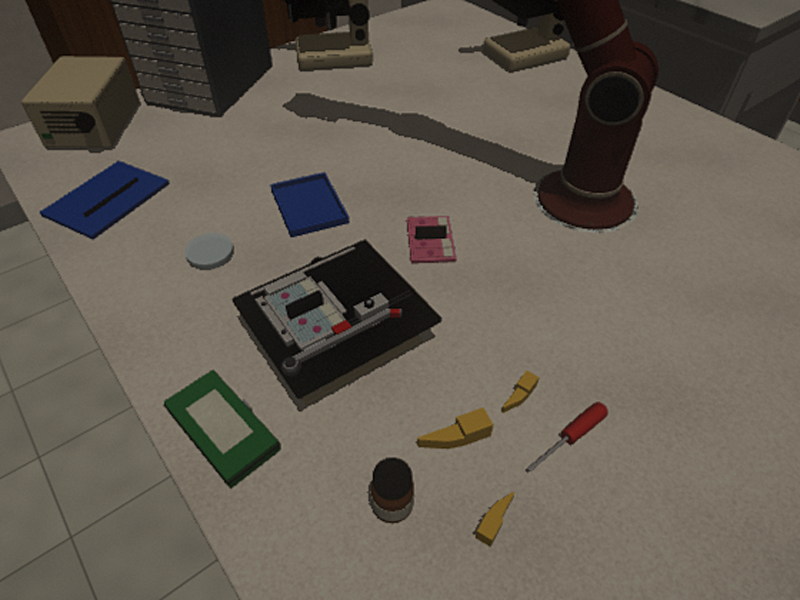

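The top view shows the stage at about (420,268) and three yellow wedges: (260,288), (190,268) and (257,360). The one at (260,288) is clearly the largest. The hollow tray is at (610,350); the blue slab at (755,165) has a bar on it and is a look-alike. The pink carrier at (472,432) is a decoy. I'll enlarge both views for the measurements.

```bash
cat > h.py <<'E'
import numpy as np
from station import camera_info
C={}
for n in("scene","top"):
    c=camera_info(n);C[n]=(np.array(c["R"]),np.array(c["t"]),c["fx"],c["fy"],c["cx"],c["cy"])
def proj(n,X):
    R,t,fx,fy,cx,cy=C[n];p=np.atleast_2d(X)@R.T+t
    return np.c_[fx*p[:,0]/p[:,2]+cx,fy*p[:,1]/p[:,2]+cy]
def unproj(n,uv,z):
    R,t,fx,fy,cx,cy=C[n];o=-R.T@t
    d=R.T@np.array([(uv[0]-cx)/fx,(uv[1]-cy)/fy,1]);return o+d*(z-o[2])/d[2]
E
python3 - <<'E'
import cv2
from h import *
t=cv2.imread("pics/t0.png");s=cv2.imread("pics/s0.png")
cv2.imwrite("pics/tc.png",cv2.resize(t[125:250,160:355],None,fx=4.1,fy=4.1,interpolation=cv2.INTER_CUBIC))
cv2.imwrite("pics/sc.png",cv2.resize(s[155:320,155:352],None,fx=4,fy=3.6,interpolation=cv2.INTER_CUBIC))
for n,u,v,z in[("stage",420,268,.062),("wedge",260,288,.02),("tray",610,350,0.005),("petri",597,221,0.017),("jar",245,207,.085),("sd",200,360,0.01),("pink",472,432,.01)]:
    print(n,unproj("top",(u*.7,v*.7),z).round(3))
E
```

```text
stage [ 0.617 -0.022  0.062]
wedge [0.598 0.25  0.02 ]
tray [ 0.479 -0.341  0.005]
petri [ 0.701 -0.331  0.017]
jar [0.722 0.263 0.085]
sd [0.479 0.353 0.01 ]
pink [ 0.347 -0.102  0.01 ]
```

View pics/tc.png

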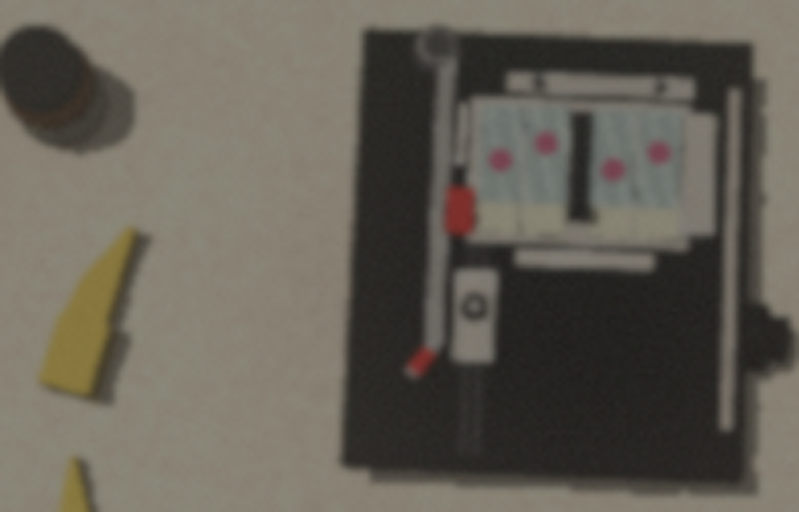

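View pics/sc.png

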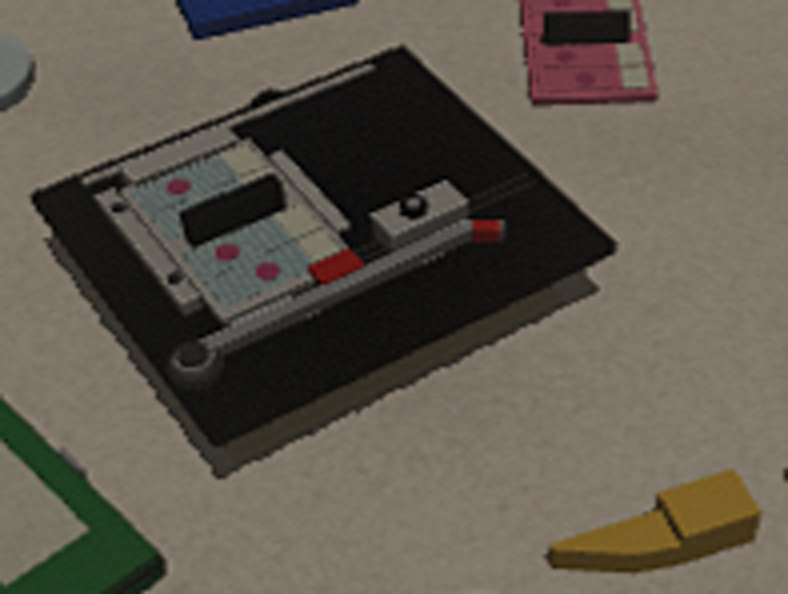

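```bash
cat > fit.py <<'E'
from h import *
from scipy.optimize import least_squares
tc=lambda u,v:("top",(u+.5)/4.1+160-.5,(v+.5)/4.1+125-.5)
sc=lambda u,v:("scene",(u+.5)/4+155-.5,(v+.5)/3.6+155-.5)
t8=lambda u,v:("top",(u+.5)*.7-.5,(v+.5)*.7-.5)
s8=lambda u,v:("scene",(u+.5)*.7-.5,(v+.5)*.7-.5)
def T(p,X):
    c,s=np.cos(p[2]),np.sin(p[2]);X=np.asarray(X,float)
    return np.c_[p[0]+c*X[...,0]-s*X[...,1],p[1]+s*X[...,0]+c*X[...,1],X[...,2]]
def fit(obs,p0,name):
    X=np.array([o[0] for o in obs])/1e3
    def f(p):
        W=T(p,X);return np.concatenate([proj(o[1][0],W[i])[0]-o[1][1:] for i,o in enumerate(obs)])
    r=least_squares(f,p0,loss="soft_l1");print(name,r.x.round(4),"res px",f(r.x).reshape(-1,2).round(1).tolist());return r.x
st=fit([((110,115,62),tc(365,30)),((110,-115,62),tc(751,44)),((-150,115,62),tc(343,466)),((-150,-115,62),tc(743,483)),
 ((110,-115,62),sc(35,195)),((-150,-115,62),sc(402,46)),((-150,115,62),sc(616,245)),((110,115,62),sc(220,443))],[.617,-.022,0],"stage")
w=fit([((22,-15.5,32),tc(110,330)),((-22,15.5,32),tc(40,383)),((-22,-15.5,32),tc(92,396)),((84,-8.5,22),tc(136,230)),
 ((22,-15.5,32),sc(657,490)),((-22,-15.5,32),sc(736,470)),((-22,15.5,32),sc(759,515)),((22,15.5,32),sc(677,538)),((84,-8.5,22),sc(549,548))],[.57,.26,-.25],"wedge")
tr=fit([((61,82,18),t8(571,305)),((61,-82,18),t8(665,328)),((-61,-82,18),t8(649,398)),((-61,82,18),t8(555,373)),
 ((61,82,18),s8(292,236)),((61,-82,18),s8(272,182)),((-61,-82,18),s8(324,174)),((-61,82,18),s8(348,215))],[.48,-.34,-.2],"tray")
np.save("poses.npy",[st,w,tr])
for nm,o,z in[("blk top",tc(451,361),.082),("blk scene",sc(468,203),.082),("ribTop far",tc(582,112),.095),("ribTop near",tc(579,222),.095)]:
    P=unproj(o[0],o[1:],z);d=P-[st[0],st[1],0];c,s=np.cos(st[2]),np.sin(st[2])
    print(nm,"in stage",round(c*d[0]+s*d[1],4),round(-s*d[0]+c*d[1],4))
E
python3 fit.py
```

```text
stage [ 0.6404 -0.0206 -0.0606] res px [[-1.9, -0.4], [-0.2, -0.7], [-1.6, 0.9], [-0.3, 0.2], [-2.2, -0.7], [-0.1, -1.2], [0.9, -1.1], [-1.8, -0.8]]
wedge [ 0.573   0.2596 -0.3204] res px [[-0.3, -0.8], [-1.2, -0.1], [-1.7, 0.4], [-0.6, -0.4], [-0.4, 0.2], [-0.8, -0.6], [0.0, -0.7], [0.8, -0.5], [-0.4, -1.5]]
tray [ 0.4766 -0.3369 -0.2817] res px [[-0.7, -0.8], [0.0, 0.1], [0.7, 0.4], [-0.9, 0.4], [-1.6, -4.0], [-1.6, 1.0], [0.5, -2.1], [0.7, 0.3]]
blk top in stage -0.0885 0.0518
blk scene in stage -0.0873 0.0543
ribTop far in stage 0.0548 -0.0172
ribTop near in stage -0.009 -0.0175
```

Fits agree with the known sizes. The stage is at (0.640, -0.021) with yaw -0.061, and the block front sits at stage x of about -88 mm from both cameras. The wedge I fitted is the large one: head 44 x 31 mm and overall length 106 mm, with small residuals. Next I grasp it towards the rear of the head so the pads clear the thumb end.

```bash
cat >> h.py <<'E'
from station import arm, snapshot, ticket
import cv2
def quat(a): return [np.cos(a/2),np.sin(a/2),0,0]
def inframe(p,x,y):
    c,s=np.cos(p[2]),np.sin(p[2]);return np.array([p[0]+c*x-s*y,p[1]+s*x+c*y])
def toframe(p,P):
    c,s=np.cos(p[2]),np.sin(p[2]);d=np.asarray(P)[:2]-p[:2];return np.array([c*d[0]+s*d[1],-s*d[0]+c*d[1]])
def force(n=5):
    return np.mean([arm.read_ft_force() for _ in range(n)],0)
try: st,w,tr=np.load("poses.npy")
except Exception: pass
E
python3 - <<'E'
from h import *
g=inframe(w,-.008,0);q=quat(w[2])
arm.move_gripper(.68,60)
arm.movep([*g,.2],q)
arm.line_to([*g,.078],.15)
print(arm.read_tool_pos(),arm.read_time(),force())
arm.move_gripper(0,60)
print(arm.read_opening(),arm.read_time())
arm.line_to([*g,.2],.2)
t=arm.read_time();print(t,[arm.read_ft_force().round(1).tolist() for _ in range(3)],arm.read_time()-t,arm.read_opening(),arm.read_tool_pos())
s=snapshot("scene");cv2.imwrite("pics/s1.png",s);cv2.imwrite("pics/s1c.png",cv2.resize(s[100:352,155:475],None,fx=2,fy=2,interpolation=cv2.INTER_CUBIC))
E
```

```text
[0.56611048 0.26240518 0.07890847] 4.6083 [ 0.72456742  0.10002356 -0.0518767 ]
0.34966281831520873 4.9667
5.725 [[0.7, -0.6, -1.3], [0.7, -0.6, -1.3], [0.7, -0.6, -1.3]] 0.0 0.3483252520040693 [0.56443272 0.26171109 0.19861555]
```

View pics/s1c.png

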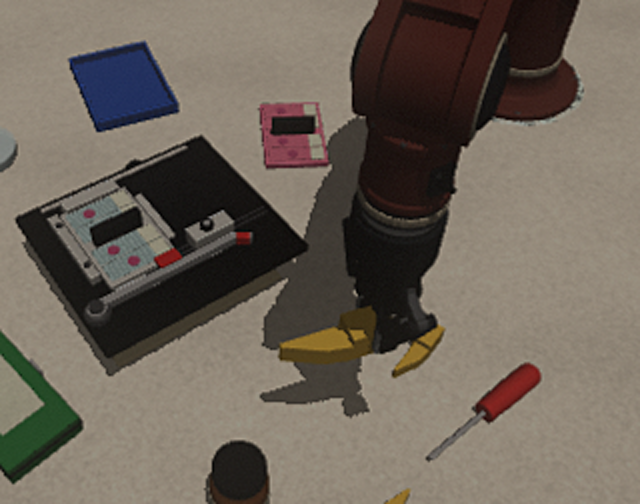

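The wedge is gripped level (opening 0.349 × 85 ≈ 30 mm against the 31 mm head) with its tip forward at (285,350). Now I bring it to the slot, aimed about 2 mm left, and feel the way in.

Run:
```python
from h import *
OFF=toframe(w,[0.5661,0.2624])[0]; print("off",OFF)
q=quat(st[2]); ZT=.062+.0789+.0015
def tcp(hx,hy,z): return [*inframe(st,hx+OFF,hy),z]
arm.movep(tcp(-.200,.0655,.20),q)
arm.line_to(tcp(-.200,.0655,ZT+.01),.15)
P=arm.read_tool_pos();e=np.array(tcp(-.2,.0655,ZT+.01))-P;print("err mm",(e*1e3).round(2))
arm.line_to(tcp(-.200,.0655,ZT),.05); arm.pause(.2)
f0=force();print("f0",f0.round(2),arm.read_time())
c,s=np.cos(st[2]),np.sin(st[2])
R=np.array([[c,s,0],[-s,c,0],[0,0,1]])
for hx in np.arange(-.190,-.1449,.005):
    arm.line_to(tcp(hx,.0655,ZT),.03)
    f=R@(arm.read_ft_force()-f0);P=arm.read_tool_pos()
    print(round(hx*1e3,1),(toframe(st,P)*1e3).round(2)-[OFF*1e3,0],round(P[2]*1e3,1),f.round(1))
    if abs(f[0])>8 or abs(f[1])>12: break
print(arm.read_time(),ZT)
np.save("ins.npy",[OFF,ZT,*f0])
t=snapshot("top");cv2.imwrite("pics/t2.png",t)
cv2.imwrite("pics/t2c.png",cv2.resize(t[125:265,230:360],None,fx=4.2,fy=4.2,interpolation=cv2.INTER_CUBIC))
```

```text
off -0.007393809727229472
err mm [-0.75 -1.05  0.2 ]
f0 [ 0.45 -0.09 -0.66] 7.75
-190.0 [-189.86619027   65.46      ] 142.4 [-0.5 -1.  -1.3]
-185.0 [-184.77619027   65.5       ] 142.4 [-0.1 -0.4 -0.2]
-180.0 [-179.72619027   65.49      ] 142.4 [ 0.  -0.   0.3]
-175.0 [-174.75619027   65.5       ] 142.4 [-1.2 -0.4 -0.6]
-170.0 [-169.73619027   65.5       ] 142.4 [-0.1  0.2 -0.1]
-165.0 [-165.09619027   65.11      ] 142.3 [-0.8 -1.  -0.6]
-160.0 [-162.72619027   64.38      ] 141.8 [-5.4 -2.   2.6]
-155.0 [-161.90619027   64.4       ] 141.5 [-12.9  -1.4   9.2]
10.45 0.1424
```

View pics/t2c.png

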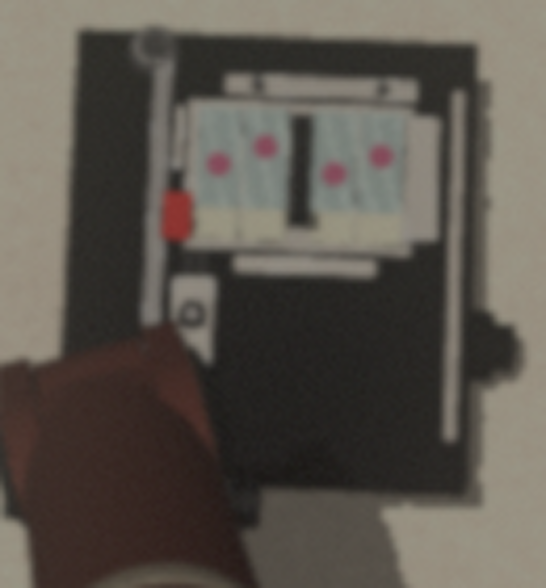

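Contact came with the tip at stage x of about -80, already some 8 mm past the block's front, so it is in the slot. However, the wedge is also bearing on the plate (Fz +9 N), and the arm is compliant at about 2 N/mm. I'll back off, raise it 2 mm, bias it left to unload the block, and push again.

```bash
cat > push.py <<'E'
from h import *
v=np.load("ins.npy");OFF,ZT,f0=v[0],v[1],v[2:]
def tcp(hx,hy,z): return [*inframe(st,hx+OFF,hy),z]
c,s=np.cos(st[2]),np.sin(st[2]);R=np.array([[c,s,0],[-s,c,0],[0,0,1]])
def rd(tag=""):
    f=R@(arm.read_ft_force()-f0);P=arm.read_tool_pos();x,y=toframe(st,P)*1e3
    print(tag,"act",round(x-OFF*1e3,1),round(y,1),round((P[2]-ZT)*1e3,1),"F",f.round(1));return x-OFF*1e3,y,f
E
python3 - <<'E'
from push import *
arm.line_to(tcp(-.172,.0655,ZT),.05);rd("back")
arm.line_to(tcp(-.172,.067,ZT+.002),.05);arm.pause(.1);rd("up")
for hx in np.arange(-.168,-.1399,.002):
    arm.line_to(tcp(hx,.067,ZT+.002),.03)
    x,y,f=rd(round(hx*1e3,1))
    if -f[0]>12 or abs(f[2])>12: break
print(arm.read_time(),arm.read_wrist_torque().round(2))
E
```

```text
back act -171.1 66.0 0.3 F [-0.4 -0.5  0.2]
up act -171.8 67.1 2.0 F [-0.1 -0.1 -0.3]
-168.0 act -167.7 66.8 1.9 F [-0.5 -1.5  1. ]
-166.0 act -166.7 66.5 1.7 F [-1.5 -0.9 -0.7]
-164.0 act -165.6 66.1 1.5 F [-6.5 -1.9  0.4]
-162.0 act -164.5 65.7 1.3 F [-5.5 -3.   0.9]
-160.0 act -163.4 65.3 1.0 F [-7.3 -3.4  0.7]
-158.0 act -162.3 64.9 0.8 F [-7.7 -4.3  1.3]
-156.0 act -161.9 64.9 0.7 F [-11.5  -3.7   2.6]
-154.0 act -157.8 64.7 0.8 F [-7.  -5.1 -0. ]
-152.0 act -155.3 64.6 0.9 F [-6.2 -4.9 -0.4]
-150.0 act -153.2 64.6 0.9 F [-6.5 -4.  -0.9]
-148.0 act -151.2 64.5 0.9 F [-6.2 -4.6 -0.7]
-146.0 act -149.2 64.5 0.8 F [-6.4 -5.  -0.7]
-144.0 act -147.3 64.4 0.8 F [-7.  -4.7 -0.6]
-142.0 act -145.3 64.4 0.8 F [-6.2 -5.2 -0.8]
-140.0 act -143.4 64.4 0.8 F [-5.7 -5.5 -1.1]
15.125 [-1.01  1.53 -0.32]
```

Run:
```python
from push import *
y0=.0665
for hx in list(np.arange(-.137,-.117,.003))+list(np.arange(-.1165,-.095,.001)):
    arm.line_to(tcp(hx,y0,ZT+.002),.03)
    x,y,f=rd(round(hx*1e3,1))
    if -f[0]>10.5: break
print(arm.read_time())
```

```text
-137.0 act -140.2 63.9 0.8 F [-6.9 -5.4 -1.4]
-134.0 act -137.2 63.8 0.7 F [-7.6 -5.5 -0.3]
-131.0 act -134.3 63.8 0.7 F [-7.3 -4.8 -0.2]
-128.0 act -131.3 63.7 0.7 F [-6.8 -5.6 -0.2]
-125.0 act -128.4 63.7 0.6 F [-7.7 -5.4 -1.2]
-122.0 act -125.4 63.6 0.6 F [-7.1 -6.1 -1.3]
-119.0 act -120.6 63.6 1.1 F [-4.7 -5.5 -1.2]
-116.5 act -117.8 63.6 1.2 F [-4.4 -6.8 -0.2]
-115.5 act -117.0 63.6 1.2 F [-4.4 -4.9 -0.8]
-114.5 act -116.1 63.6 1.2 F [-5.5 -5.3 -1. ]
-113.5 act -115.1 63.6 1.2 F [-4.3 -4.8  0.2]
-112.5 act -114.1 63.6 1.2 F [-4.8 -5.3 -0.2]
-111.5 act -113.1 63.6 1.2 F [-4.2 -5.5 -0. ]
-110.5 act -112.1 63.5 1.2 F [-3.8 -6.1  0.6]
-109.5 act -111.1 63.5 1.2 F [-4.7 -5.5 -0.2]
-108.5 act -110.3 63.5 1.2 F [-4.7 -5.6 -0.3]
-107.5 act -110.1 63.6 1.2 F [-7.  -4.9  1.7]
-106.5 act -110.0 63.6 1.2 F [-7.7 -5.4  2.8]
-105.5 act -109.8 63.6 1.2 F [-9.2 -6.2  5.7]
-104.5 act -109.6 63.6 1.1 F [-11.3  -4.4   7.1]
20.125
```

Heel contact is clear at head x of about -110, which matches the block front at -88, with around 7 N on the block. Now I ease the side load onto the block and release.

Run:
```python
from push import *
for hx,hy in[(-.1065,.065),(-.1065,.064),(-.1065,.063)]:
    arm.line_to(tcp(hx,hy,ZT+.0015),.03);x,y,f=rd(hy)
    if f[1]>-1.2: break
arm.pause(.1);rd("pre")
arm.move_gripper(.55);arm.pause(.2);x,y,f=rd("open");print(arm.read_opening())
P=arm.read_tool_pos();
arm.line_to([P[0],P[1],P[2]+.09],.2);rd("up");print(arm.read_time())
arm.movep([*inframe(st,-.12,-.10),.33],quat(st[2]))
t=snapshot("top");s=snapshot("scene");cv2.imwrite("pics/t3.png",t);cv2.imwrite("pics/s3.png",s)
a=cv2.resize(t[125:265,230:360],None,fx=3,fy=3,interpolation=cv2.INTER_CUBIC);b=cv2.resize(s[155:295,155:320],None,fx=2.4,fy=3,interpolation=cv2.INTER_CUBIC)
cv2.imwrite("pics/c3.png",np.hstack([a,b]));print(arm.read_time())
```

```text
0.065 act -110.0 63.1 0.9 F [-8.7 -4.2  5.3]
0.064 act -110.0 62.9 0.9 F [-9.2 -2.5  4.2]
0.063 act -110.0 62.4 0.9 F [-9.  -1.9  3.9]
pre act -110.0 62.4 0.9 F [-8.5 -2.6  4.5]
open act -106.0 63.3 1.7 F [ 0.1 -0.6  0.6]
0.5539442136334213
up act -106.5 63.1 91.1 F [-0.2 -0.6  1.5]
22.0833
22.9667
```

View pics/c3.png

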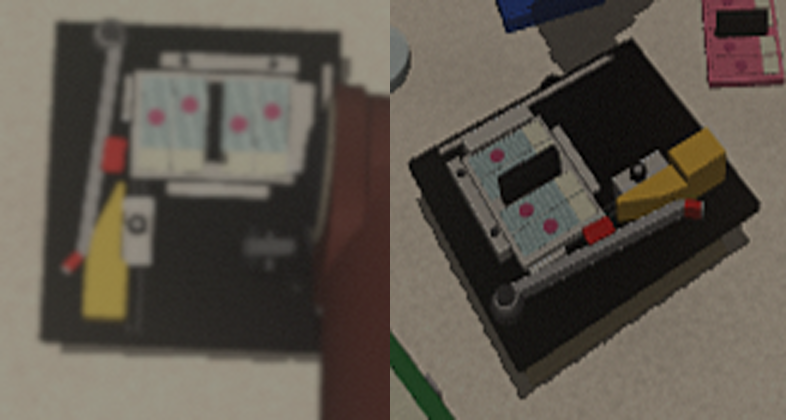

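The wedge is home with its heel on the block, and it stays there released. The finger's thumb is swung left to (70,262) and the red hook at (113,153) is clear of the carrier edge. The carrier is still in its nest. Next I grip the rib and pivot the left side up about the right edge.

```bash
cat > car.py <<'E'
from push import *
from scipy.spatial.transform import Rotation as Ro
def ori(yaw,th): return (Ro.from_euler("z",yaw)*Ro.from_euler("x",th)*Ro.from_euler("x",np.pi)).as_quat()
def F(tag):
    P=arm.read_tool_pos();f=R@arm.read_ft_force();x,y=toframe(st,P)*1e3
    print(tag,"act",round(x,1),round(y,1),round(P[2]*1e3,1),"F",f.round(1),"t",round(arm.read_time(),2));return f
E
python3 - <<'E'
from car import *
G=[.024,-.016];q=ori(st[2],0);Z=.147
arm.move_gripper(.4,70)
arm.movep([*inframe(st,*G),.22],q)
arm.line_to([*inframe(st,*G),Z],.1);F("down")
arm.move_gripper(0,70);print("open",arm.read_opening());arm.pause(.1)
f0=F("grip")
P=arm.read_tool_pos();x0,y0=toframe(st,P);
piv=np.array([-.079,.062]); r=np.array([y0,Z])-piv
def pose(th,dl,dz):
    c,s=np.cos(th),np.sin(th);y,z=piv+[c*r[0]-s*r[1],s*r[0]+c*r[1]]
    return [*inframe(st,x0,y+dl),z+dz]
for th in(.04,.08,.12,.16,.2):
    arm.line_to(pose(th,.012*th,.001),.03,ori=ori(st[2],th));f=F(th)
    if np.linalg.norm(f[:2]-f0[:2])>20 or abs(f[2]-f0[2])>20: print("STOP");break
np.save("car.npy",[x0,y0,th])
print(arm.read_opening())
t=snapshot("top");s=snapshot("scene");cv2.imwrite("pics/t4.png",t);cv2.imwrite("pics/s4.png",s)
cv2.imwrite("pics/c4.png",cv2.resize(s[135:295,155:345],None,fx=4,fy=3.6,interpolation=cv2.INTER_CUBIC))
E
```

```text
down act 24.5 -16.0 147.8 F [-0.  -0.3 -0.1] t 24.95
open 0.12013807742367993
grip act 24.6 -16.1 148.2 F [-0.  -0.6  5.7] t 25.38
0.04 act 24.7 -20.5 150.3 F [-0.9 -1.2  1.6] t 25.68
0.08 act 24.7 -22.5 152.7 F [ 0.3 -1.1  1.6] t 25.96
0.12 act 24.9 -25.1 154.9 F [ 1.  -1.2  1. ] t 26.23
0.16 act 24.7 -28.2 157.0 F [-0.2 -0.3  0.8] t 26.51
0.2 act 24.7 -31.9 158.8 F [-0.4 -0.7  1.6] t 26.78
0.12061544037265846
```

View pics/c4.png

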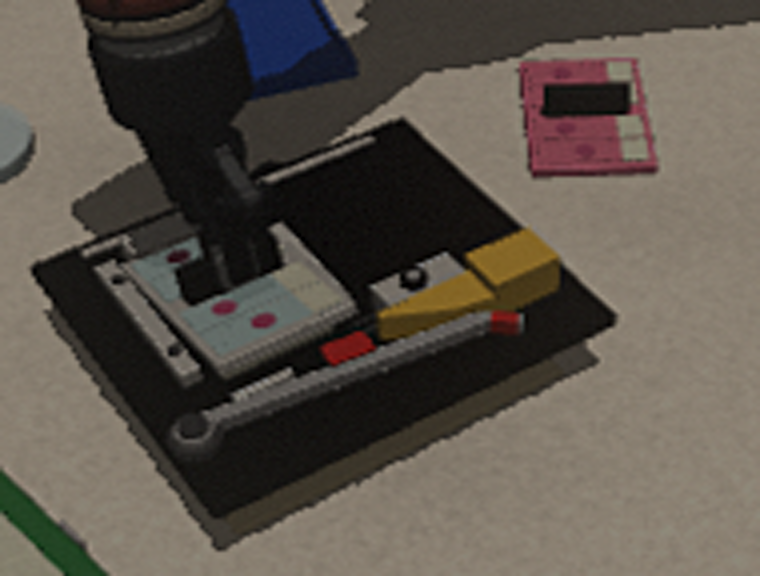

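The carrier's left edge at (240,370)-(355,305) is raised above the fence and the open hook, and the side forces are low. I draw it left, lift, level it and check.

Run:
```python
from car import *
x0,y0,th=np.load("car.npy");piv=np.array([-.079,.062]); r=np.array([y0,.147])-piv
def pose(th,dl,dz):
    c,s=np.cos(th),np.sin(th);y,z=piv+[c*r[0]-s*r[1],s*r[0]+c*r[1]]
    return [*inframe(st,x0,y+dl),z+dz]
b=.012*th;ok=True
for d,dz in((.003,.001),(.006,.001),(.009,.0015),(.012,.002),(.015,.002)):
    arm.line_to(pose(th,b+d,dz),.04);f=F(d)
    if np.linalg.norm(f)>15: print("STOP");ok=False;break
if ok:
    for dz in(.006,.012,.03,.07):
        arm.line_to(pose(th,b+.015,dz),.06);f=F(dz)
        if np.linalg.norm(f)>15: print("STOP");ok=False;break
if ok:
    p=pose(th,b+.015,.08);arm.line_to(p,.03,ori=ori(st[2],0));arm.pause(.15);F("level");print(arm.read_wrist_torque().round(2),arm.read_opening())
t=snapshot("top");s=snapshot("scene");cv2.imwrite("pics/t5.png",t);cv2.imwrite("pics/s5.png",s)
cv2.imwrite("pics/c5.png",cv2.resize(s[115:295,155:345],None,fx=4,fy=3.3,interpolation=cv2.INTER_CUBIC))
```

```text
0.003 act 24.6 -28.7 158.7 F [-0.7 -0.7  2.5] t 27.13
0.006 act 24.6 -25.4 158.8 F [-0.3 -2.2  1.6] t 27.38
0.009 act 24.3 -21.6 159.1 F [0.7 1.  1.2] t 27.63
0.012 act 24.1 -18.8 159.3 F [-0.3  0.9 -1.7] t 27.88
0.015 act 24.4 -16.3 159.5 F [ 0.1 -0.4 -1.9] t 28.13
0.006 act 24.9 -17.0 164.3 F [-0.1  0.1 -1.7] t 28.38
0.012 act 25.1 -16.8 170.5 F [ 0.6  0.3 -2.8] t 28.63
0.03 act 24.9 -16.8 188.5 F [ 1.   0.2 -1.4] t 29.08
0.07 act 24.4 -16.9 227.5 F [-0.4  0.2 -2.1] t 29.9
level act 24.4 -18.5 237.1 F [-0.7  0.9 -1.4] t 30.53
[-0.01  0.03 -0.01] 0.12060263644901113
```

View pics/c5.png

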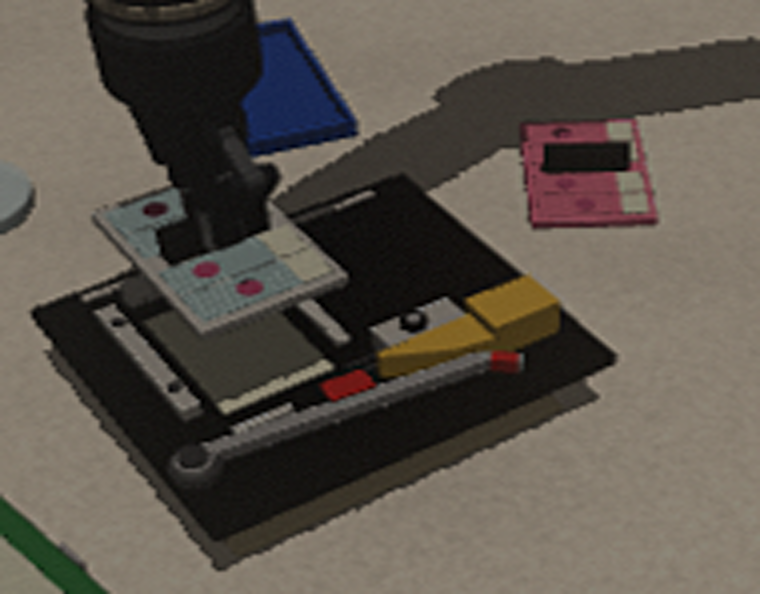

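The carrier is lifted out level, the nest is empty, and the wedge (510,300) and finger are unchanged. Now to the tray.

Run:
```python
from car import *
tp=[.478,-.3385];q=ori(tr[2],0)
arm.line_to([*tp,.19],.2,ori=q)
arm.line_to([*tp,.115],.12);arm.pause(.15);f0=F("above");
z=.115
while z>.084:
    z-=.002 if z>.1 else .001
    arm.line_to([*tp,z],.03);f=arm.read_ft_force()
    if f[2]-f0[2]>2.5: break
F(("contact",round(z,4)));P=arm.read_tool_pos();print((P*1e3).round(1),arm.read_wrist_torque().round(2))
s=snapshot("scene");t=snapshot("top");cv2.imwrite("pics/s6.png",s);cv2.imwrite("pics/t6.png",t)
cv2.imwrite("pics/c6.png",cv2.resize(s[105:185,160:270],None,fx=6,fy=6,interpolation=cv2.INTER_CUBIC))
```

```text
above act -142.3 -327.5 116.0 F [-0.6  0.5 -1.7] t 33.49
('contact', 0.09) act -142.7 -327.3 91.1 F [-1.9  0.6  6.9] t 37.74
[ 478.1 -338.6   91.1] [ 0.2   0.31 -0.03]
```

View pics/c6.png

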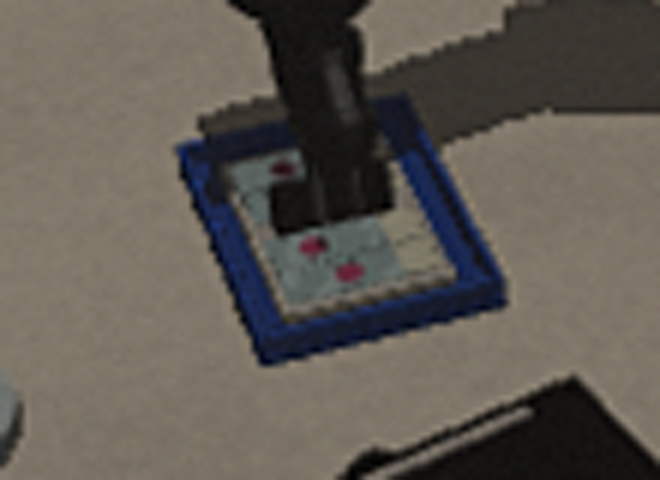

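Contact came at TCP z 91.1 mm, exactly the expected floor height. The carrier lies inside the tray walls and looks well centred. I release, retreat and check both ends.

Run:
```python
from car import *
arm.move_gripper(.4);arm.pause(.2)
P=arm.read_tool_pos();arm.line_to([P[0],P[1],.20],.15);F("up")
arm.movep([.45,-.12,.38],ori(tr[2],0));F("away")
s=snapshot("scene");t=snapshot("top");cv2.imwrite("pics/s7.png",s);cv2.imwrite("pics/t7.png",t)
a=cv2.resize(s[105:295,155:345],None,fx=2.1,fy=3,interpolation=cv2.INTER_CUBIC);b=cv2.resize(t[125:295,245:475],None,fx=1.75,fy=3.353,interpolation=cv2.INTER_CUBIC)[:570]
cv2.imwrite("pics/c7.png",np.hstack([a,b]))
s3=cv2.imread("pics/s3.png").astype(int);d=np.abs(s.astype(int)-s3).sum(2)
print("diff around wedge/block",d[225:252,258:320].mean().round(1))
```

```text
up act -143.5 -326.8 199.2 F [-1.   0.3  0.7] t 39.28
away act -184.2 -112.1 378.9 F [-0.7 -0.6 -0.3] t 40.38
diff around wedge/block 6.9
```

View pics/c7.png

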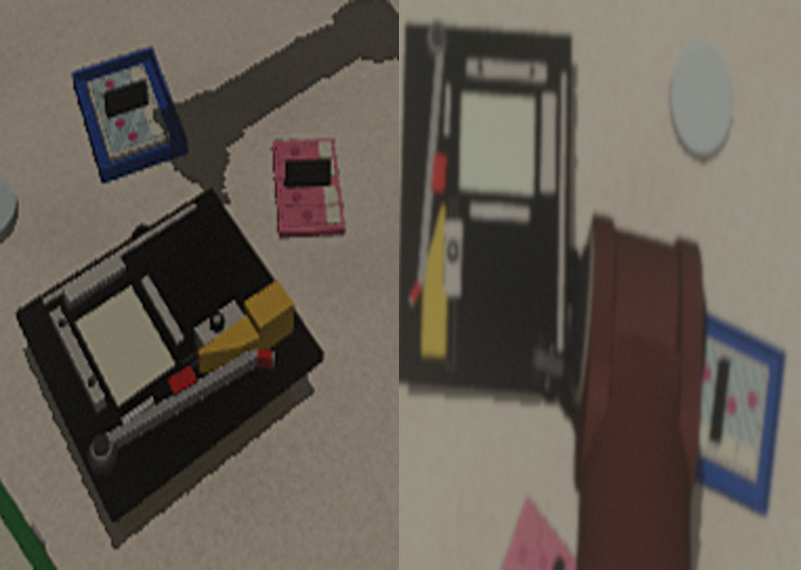

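The carrier lies flat inside the tray with its rib at (125,97), the wedge and finger are unchanged, and the arm is clear. I'm handing the job in.

```bash
python3 -c "
from station import ticket;print(ticket.finish_job())"
```

```text
the job is handed in; nothing more can be done
None
```

The job is done and handed in; the robot clock read about 40 s of the 61 s allowed at my last check. The station gives no verdict.

- **Wedge:** I pushed the large yellow wedge into the slot until its heel met the block. Contact came where the camera-measured block position predicted. I released it there, and it holds the finger open on its own. The push force peaked at about 13 N in total on the first try and about 11 N at the heel. The pictures show the block in place, but I did not measure its shift.
- **First try at the slot:** the wedge also pressed on the plate, at about 9 N upward. I backed off, raised it 2 mm and pushed again, and it went in smoothly.
- **Carrier:** I gripped it by its rib, tipped the left side up about 0.2 rad, drew it 15 mm left from under the lip, and lifted and levelled it. I lowered it until it touched the tray floor, at the expected height, before letting go.
- **Last checks:** in the final pictures the carrier lies flat inside the tray walls. The wedge is home, the finger is open and the arm is clear. The dish and pink carrier look undisturbed, but I did not look again at the jar and screwdriver at the end. I judged the finger angle only from the pictures, and no check disagreed.

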